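# Open the push-to-open dust lid and switch on the extractor

## Task

Switch on the dust extractor at its bench control box: press the front of the flush blue lid gently down and take the fingers away so that its push-to-open catch lets the spring lift it ajar, push the lid up and back from under its front edge until it leans open against its stop, then press the raised front half of the green rocker so that it flips over to on. Nothing is to be gripped: work with the fingertips only, never pinch the lid between the fingers, and leave the lid standing open at the end. Leave the black rocker off, and the tools and other things round the box where they are.

Things in the scene. Friction and masses are not known exactly. Their poses are not given: they have to be found in the camera images.
- control_box: grey metal box screwed to the bench, 170 mm deep (x), 190 wide (y; 232 with 4 mm flanges), 75 high. Origin: centre of its underside; x points to its back (away from the robot within 15 degrees), y left, z up. Its rim (19 mm thick in front, 16 at the sides) frames a well 25 mm deep, 158 wide, closed by the lid; panel 50 mm above the bench. A conduit bends into the bench 99 mm behind the origin
- lid (a joint): angle (rad) of the blue lid with black rubber border: 126 mm from hinge to front edge, 154 wide, 6 thick, hinged at its back. 0 = shut, flush with the rim; pressed in about -0.055; grows as the front edge swings up and back; stop at 1.80. Released it rests ajar near 0.33, front edge 40 mm above the rim. Moves easily (100 g); short of upright (1.57) it falls back, past it it leans on the stop
- lid_hinge (a point): middle of the hinge axis, 62 mm behind the box's centre, 75 mm above the bench; the axis runs along the box's y
- lid_press (a point): centre of the white ring on the lid's upper face, 20 mm behind its front edge, nearly above the catch: press here straight down. 6 to 8 N trip the catch after 4 mm; at 6 mm the lid meets a hard stop
- lid_edge (a point): middle of the lid's front edge, half way through its 6 mm thickness; it moves with the lid
- screwdriver: red-handled screwdriver, 195 mm long, 29 mm thick, lying left of the box, lengthwise to it (loose)
- marker: white marker pen with a blue cap, 135 mm long, 17 mm thick, lying in front of the box (loose)
- tape_measure: yellow tape measure, 81 x 44 mm, 68 mm high, standing to the right of the box's front corner (loose)
- wood_offcut: brown wooden offcut, 45 x 100 x 19 mm, lying at the right near the bench's front edge (loose)
- mug: white mug with grey dots, 82 mm wide, 114 mm with its handle, 91 mm high, at the right (loose)
- sanding_block: brown sanding block, 62 x 107 x 29 mm, at the left by the vice (loose)
- catch (a joint): travel (m) of the white push-to-open plunger, 8 mm thick, under the middle of the lid, 14 mm behind its front edge. 0 = latched under the shut lid; pushed in by 4 mm (at most 6) it lets go; once the lid is freed its spring (5.5 N falling to 3 N) drives it out to 0.038, where it stays, its tip 107 mm above the bench. It does not latch again
- green_rocker (a joint): angle (rad) of the green rocker (extractor; to be pressed on) under the lid: 35 mm long front to back, 24 wide; pivot 55 mm above the bench, 12 mm in front of the box's centre, 42 mm left or right of the middle (the two swap at random). 0 = off, front half (white dot) up; 0.5 = on, front half down; snaps over past 0.25. The dot takes about 5 N and 3 to 5 mm, and is hard 2 mm further
- green_rocker_press (a point): point to press on the green rocker: white dot on its front half, 12.5 mm in front of the pivot, about 63 mm above the bench while off (12 below the rim's top); moves with the rocker
- black_rocker (a joint): angle (rad) of the black rocker (bench lamp; to be left off) under the lid: 35 mm long front to back, 24 wide; pivot 55 mm above the bench, 12 mm in front of the box's centre, 42 mm left or right of the middle (the two swap at random). 0 = off, front half (white dot) up; 0.5 = on, front half down; snaps over past 0.25. The dot takes about 5 N and 3 to 5 mm, and is hard 2 mm further
- black_rocker_press (a point): point to press on the black rocker: white dot on its front half, 12.5 mm in front of the pivot, about 63 mm above the bench while off (12 below the rim's top); moves with the rocker

How it is judged:
By the outcome, as a careful person would: the job done as asked, in the order asked, and still so for the second after the job is handed in, with the robot touching nothing.
It also fails if it takes over 51 s, if anything falls off the work surface, if the arm or the gripper's body presses on something with over 40 N, if the wrist force passes 120 N, or if a joint passes its speed limit or range.

## Robot

A 6-joint arm with a two-finger parallel gripper is mounted at the origin on a cart in front of the work surface, level with it; the furniture and walls round the work are solid. World frame = base frame: x ahead of the robot, y to its left, z up, the work surface at z = 0. Lengths are in mm, angles in rad, forces in N, time in s.
With the tool pointing down it reaches from about 350 to 775 mm from the base axis. Payload 7.3 kg.
Tool frame: the origin (TCP) lies between the finger pads; the fingertips stand 14 mm ahead of it and the grasp point (between the pads) lies 5 mm behind it; z points along the fingers, y is the line along which they close (so a half turn about z gives the same grasp; the last joint's range is limited). The gripper opens to 92 mm and grips with 3 to 60 N. Pads are 19 mm wide; open, the fingers measure 130 mm over their backs; the gripper's body (75 mm by 190 mm) begins 47 mm behind the grasp point.
Start: joints at [1.041, 0.342, 1.524, -0, 1.275, -0.146], TCP at [196.571, 486.83, 240.741] pointing down, gripper open.
Joint ranges: [-2.53, 2.53], [-0.77, 2.02], [0.04, 2.7], [-1, 4.14], [0.28, 2.66], [-3.11, 3.11]. Speed limits (rad/s): [2.57, 2.57, 3.14, 3.14, 3.14, 3.14].

## Interface

Orientations are given as [roll, pitch, yaw] about the fixed x, y, z axes, in that order (R = Rz(yaw) Ry(pitch) Rx(roll)).
In Python, from plant import get_obs, cams, close_job gives the robot as it stands. The module is installed in compiled form; this text tells all that it offers.
- The arm moves only by the shell command python3 -m creep 'ROWS'. ROWS is JSON, a list of rows, each an object of numbers: "hand": the opening, from 0 (shut) to 1 (fully open); "tx", "ty", "tz": the shift along the tool's x, y, z in m; "spin": the turn about the tool's z in degrees. In form: [{"hand": .., "tx": .., "ty": .., "tz": .., "spin": ..}, ...]. A call has 1 to 5 rows; each row shifts and turns the commanded pose from where the row before left it, along the tool's axes as they then stand; what a row does not reach is not made up. A row lasts 1/8 s, in which the tool goes at most 62.5 mm and 10.7 degrees, less where a joint would pass 70% of its speed; a pose out of reach is approached as far as the arm can. A call is refused whole if a number of a shift passes 0.0625 or a number of a turn 10.7, either way. A call with a gripper value outside its range is refused whole. The fingers move at their own pace and stop on an object; the grip force is fixed at half the most. Time passes only in rows, so rows that do not move let the fingers close. It gives the time, the measured TCP pose, the force, the opening and the grip force at its end, in the units of the state.
- get_obs(): the state, without advancing time (a new reading comes with each control period).
- cams.capture(name): name is "side" or "top" or "wrist"; returns a dict with "color" (384x512x3 uint8, red, green, blue), "K" (3x3 intrinsics, pixels), "R" (3x3) and "t" (3): a world point X has camera coordinates R X + t. Camera axes: x right, y down, z forward; pixel columns grow to the right and rows downward; lengths in mm; the calibration is good to about 2 mm. A picture is of the moment at which its call begins. There is no depth.
- close_job(): hands the job in; it is judged then, once.
The state is a dict: "time": time; "joint_positions": joint angles; "dq": joint speeds; "tau": joint torques, N m; "tool_pos": TCP position; "tcp_rot": TCP orientation; "contact_force": force on the tool from outside, world axes, zero at the start; "moment": the same for the moment, N m; "grip_width": finger opening in mm; "finger_force": force on a finger pad.
Only numpy, scipy, OpenCV 4.12 (cv2) and the standard library are available. Lean on these libraries where they do the work, as an engineer would, in place of code of your own. Each camera call takes 0.05 s, during which the arm holds its last target. There are 200 camera calls.

## Working session

There is one attempt and no reset: what is moved stays moved. The work goes in short steps, Python scripts to look and compute and a shell command to move; the robot and the scene stay as the last step left them, time stands still between calls to the robot, and variables do not carry over. Pictures are saved under pics/ and viewed, at most 10 in all, crops included, and the job is handed in when it is done.

```bash
mkdir -p pics; python3 - <<'E'
from plant import get_obs,cams
import cv2,pickle
o=get_obs();print({k:o[k] for k in('time','tool_pos','tcp_rot','contact_force','grip_width')})
d={}
for n in('top','side'):
    c=cams.capture(n);d[n]=c;cv2.imwrite(f'pics/{n}0.png',cv2.resize(c['color'][:,:,::-1],(800,600)))
    print(n,c['K'].tolist(),c['R'].round(3).tolist(),c['t'].round(1))
pickle.dump(d,open('d0.pkl','wb'))
E
```

```text
{'time': 0.0, 'tool_pos': array([196.3804023 , 486.46238073, 240.04738937]), 'tcp_rot': array([-3.14007639e+00, -2.12073112e-04,  2.75774040e+00]), 'contact_force': array([-0.43417598, -0.87355682,  0.31197269]), 'grip_width': 92.11451081287072}
top [[427.7685754656416, 0.0, 252.12240401707842], [0.0, 427.7685754656416, 190.39866517382862], [0.0, 0.0, 1.0]] [[0.024, -1.0, 0.008], [-0.995, -0.025, -0.099], [0.099, -0.005, -0.995]] [ -65.   492.4 1363.1]
side [[406.388813947206, 0.0, 254.18260412896214], [0.0, 406.388813947206, 190.10924974526893], [0.0, 0.0, 1.0]] [[0.813, -0.582, 0.025], [-0.217, -0.342, -0.914], [0.541, 0.738, -0.404]] [-433.1  163.8 1092.1]
```

View pics/top0.png

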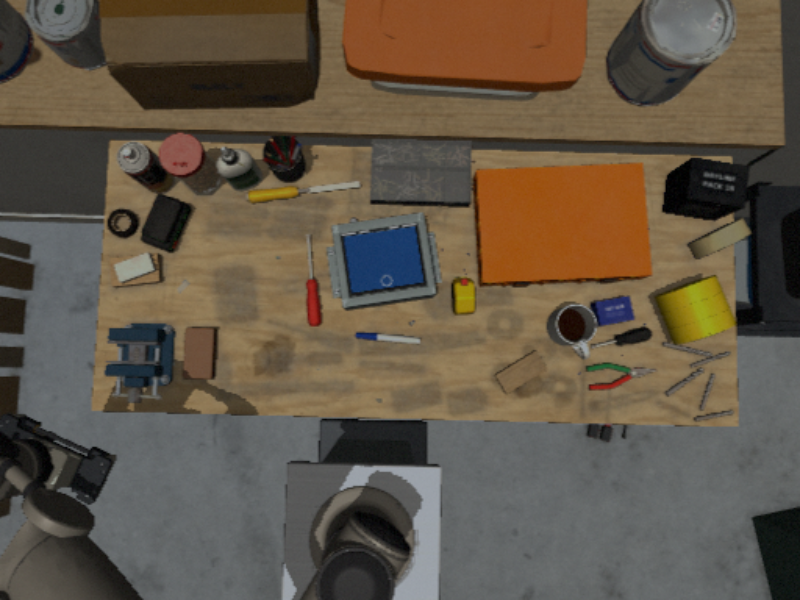

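View pics/side0.png

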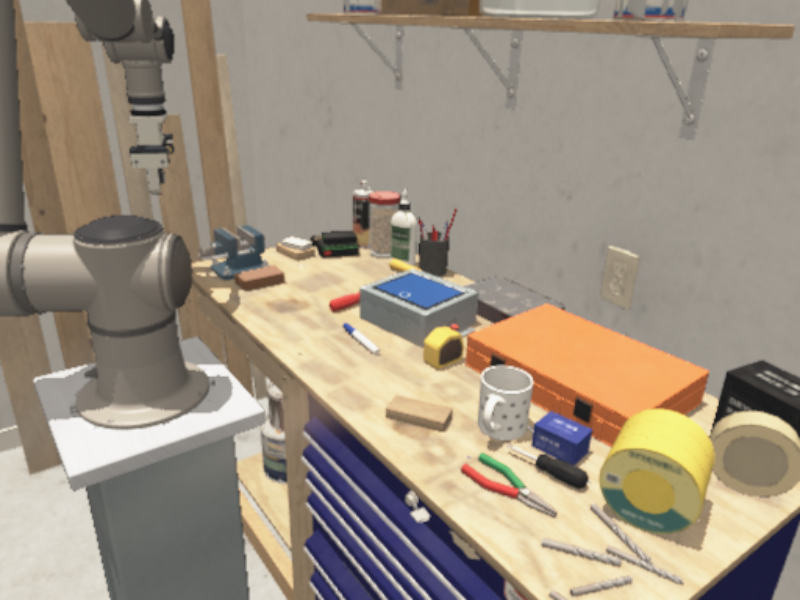

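The top view shows the box with its blue lid at about (384,258) and the ring at (387,281). The marker is in front at (388,338), the screwdriver on the left at (312,290) and the tape measure at (464,295). The side view agrees.

```bash
cat > h.py <<'E'
import numpy as np,cv2
def ray(c,uv,z):
    uv=np.atleast_2d(uv).astype(float);K,R,t=c['K'],c['R'],c['t']
    d=(R.T@np.linalg.inv(K)@np.c_[uv,np.ones(len(uv))].T).T;o=-R.T@t
    return o+d*((z-o[2])/d[:,2])[:,None]
def proj(c,X):
    p=np.atleast_2d(X)@c['R'].T+c['t'];p=p@c['K'].T;return p[:,:2]/p[:,2:]
E
python3 - <<'E'
import pickle;from h import *
d=pickle.load(open('d0.pkl','rb'))
for n,(u0,v0,u1,v1) in dict(top=(215,140,280,195),side=(225,165,310,215)).items():
    c=d[n];hsv=cv2.cvtColor(c['color'],cv2.COLOR_RGB2HSV)
    m=((hsv[...,0]>100)&(hsv[...,0]<125)&(hsv[...,1]>130)).astype(np.uint8);M=np.zeros_like(m);M[v0:v1,u0:u1]=m[v0:v1,u0:u1]
    k,l,s,cen=cv2.connectedComponentsWithStats(M);i=1+s[1:,4].argmax();print(n,s[i])
    ct=cv2.findContours((l==i).astype(np.uint8),cv2.RETR_EXTERNAL,cv2.CHAIN_APPROX_NONE)[0][0][:,0]
    P=ray(c,ct,75)[:,:2].astype(np.float32);r=cv2.minAreaRect(P);print(r);print(cv2.boxPoints(r).round(1).tolist())
    # ring: non-blue inside hull
    h=np.zeros_like(m);cv2.fillConvexPoly(h,cv2.convexHull(ct),1);h=cv2.erode(h,np.ones((5,5)))
    w=h*(1-M);k,l2,s2,c2=cv2.connectedComponentsWithStats(w)
    for j in range(1,k):
        if s2[j,4]>5:print('ring?',s2[j],ray(c,c2[j],75)[0].round(1))
E
```

```text
top [ 220  145   51   43 1675]
((566.1956787109375, -28.168243408203125), (116.4666748046875, 148.21658325195312), 9.726163864135742)
[[496.29998779296875, 35.0], [521.2999877929688, -111.0], [636.0999755859375, -91.4000015258789], [611.0999755859375, 54.70000076293945]]
ring? [243 176   9   7  28] [524.5 -35.2  75. ]
side [243 176  52  20 526]
((563.1259765625, -29.640945434570312), (109.22154998779297, 143.07247924804688), 10.258194923400879)
[[496.6000061035156, 31.0], [522.0999755859375, -109.80000305175781], [629.5999755859375, -90.30000305175781], [604.0999755859375, 50.5]]
ring? [256 186   7   4  15] [530.1 -31.1  75. ]
```

```bash
python3 -m creep '[{"hand":0,"spin":-10.6},{"hand":0,"spin":-10.6},{"hand":0,"spin":-10.6},{"hand":0,"tx":-0.02,"ty":-0.045},{"hand":0,"tx":-0.02,"ty":-0.045}]'; python3 - <<'E'
import pickle;from h import *
d=pickle.load(open('d0.pkl','rb'));c=d['top']
for z in(300,450,600):print(z,ray(c,[[256,88]],z).round())
E
```

```text
300 [[740. -55. 300.]]
450 [[688. -54. 450.]]
600 [[636. -53. 600.]]invalid input at $[0]: expected keys hand, tx, ty, tz, spin
```

```bash
python3 -m creep '[{"hand":0,"tx":-0.02,"ty":-0.047},{"hand":0,"tx":-0.02,"ty":-0.047},{"hand":0,"tx":-0.02,"ty":-0.047},{"hand":0,"tx":-0.02,"ty":-0.047},{"hand":0,"tx":-0.02,"ty":-0.047}]'
```

```text
invalid input at $[0]: expected keys hand, tx, ty, tz, spin
```

```bash
cat > rel.py <<'E'
import numpy as np;from plant import get_obs
# TCP in box frame (mm, tip z), tool-shift needed to a box-frame target (argv x y ztip)
import sys
O=np.array([567.,-28.]);a=np.radians(9.9);R=np.array([[np.cos(a),np.sin(a)],[-np.sin(a),np.cos(a)]])
o=get_obs();p=o['tool_pos'];b=R@(p[:2]-O)
print('t',round(o['time'],2),'box xy',b.round(1),'tip z',round(p[2]-14,1),'F',(R@o['contact_force'][:2]).round(1),o['contact_force'][2].round(1),'rpy deg',np.degrees(o['tcp_rot']).round(1),'w',round(o['grip_width'],1))
if len(sys.argv)>3:
    g=[float(v) for v in sys.argv[1:4]];w=R.T@np.array(g[:2])+O-p[:2];y=o['tcp_rot'][2]
    print('tool shift',round(w@[np.cos(y),np.sin(y)],1),round(w@[np.sin(y),-np.cos(y)],1),round(p[2]-14-g[2],1))
E
python3 rel.py -44 0 110
```

```text
t 0.1 box xy [-276.6  570.6] tip z 226.1 F [-0.1  0.3] -0.0 rpy deg [-179.9   -0.   158. ] w 92.0
tool shift -499.0 -361.6 116.1
```

```bash
python3 -m creep '[{"hand":0,"tx":0,"ty":0,"tz":0,"spin":-10.6},{"hand":0,"tx":0,"ty":0,"tz":0,"spin":-10.6},{"hand":0,"tx":0,"ty":0,"tz":0,"spin":-10.6},{"hand":0,"tx":-0.02,"ty":-0.045,"tz":0,"spin":0},{"hand":0,"tx":-0.02,"ty":-0.045,"tz":0,"spin":0}]'; python3 rel.py -44 0 110
```

```text
time: 0.72
tool_pos: [251.5, 404.0, 240.2]
tcp_rot: [-3.141, -0.001, -2.969]
contact_force: [0.6, -0.1, 0.3]
grip_width: 46.7
finger_force: 0.0
t 0.72 box xy [-236.6  479.8] tip z 226.2 F [ 0.5 -0.2] 0.3 rpy deg [-180.    -0.  -170.1] w 46.7
tool shift -192.5 -479.8 116.2
```

```bash
python3 -m creep '[{"hand":0,"tx":-0.02,"ty":-0.048,"tz":0,"spin":0},{"hand":0,"tx":-0.02,"ty":-0.048,"tz":0,"spin":0},{"hand":0,"tx":-0.02,"ty":-0.048,"tz":0,"spin":0},{"hand":0,"tx":-0.02,"ty":-0.048,"tz":0,"spin":0},{"hand":0,"tx":-0.02,"ty":-0.048,"tz":0,"spin":0}]'
python3 -m creep '[{"hand":0,"tx":-0.02,"ty":-0.048,"tz":0,"spin":0},{"hand":0,"tx":-0.02,"ty":-0.048,"tz":0,"spin":0},{"hand":0,"tx":-0.02,"ty":-0.048,"tz":0.02,"spin":0},{"hand":0,"tx":-0.02,"ty":-0.048,"tz":0.03,"spin":0},{"hand":0,"tx":-0.012,"ty":-0.048,"tz":0.03,"spin":0}]'; python3 rel.py -44 0 85
```

```text
time: 1.35
tool_pos: [391.3, 183.9, 240.6]
tcp_rot: [3.142, -0.0, -2.97]
contact_force: [0.3, 0.6, 0.2]
grip_width: 0.9
finger_force: 0.0
time: 1.98
tool_pos: [523.1, -36.9, 159.6]
tcp_rot: [3.142, 0.0, -2.97]
contact_force: [0.3, 0.7, 0.0]
grip_width: 0.4
finger_force: 0.0
t 1.98 box xy [-44.7  -1.2] tip z 145.6 F [0.5 0.7] 0.0 rpy deg [ 180.     0.  -170.2] w 0.4
tool shift -0.7 1.2 60.6
```

```bash
python3 -m creep '[{"hand":0,"tx":0,"ty":0.001,"tz":0.025,"spin":0},{"hand":0,"tx":0,"ty":0,"tz":0.02,"spin":0},{"hand":0,"tx":0,"ty":0,"tz":0,"spin":0}]'; python3 rel.py; python3 - <<'E'
from plant import cams;import cv2,numpy as np
a=[cams.capture(n)['color'][:,:,::-1] for n in('wrist','side')]
s=cv2.resize(a[1][100:260,180:393],(400,300))
cv2.imwrite('pics/p1.png',np.hstack([cv2.resize(a[0],(400,300)),s]))
E
```

```text
time: 2.35
tool_pos: [520.9, -34.2, 114.1]
tcp_rot: [3.14, -0.004, -2.971]
contact_force: [-0.1, 0.8, 0.2]
grip_width: 0.3
finger_force: 0.0
t 2.35 box xy [-46.4   1.8] tip z 100.1 F [-0.   0.8] 0.2 rpy deg [ 179.9   -0.2 -170.2] w 0.3
```

View pics/p1.png

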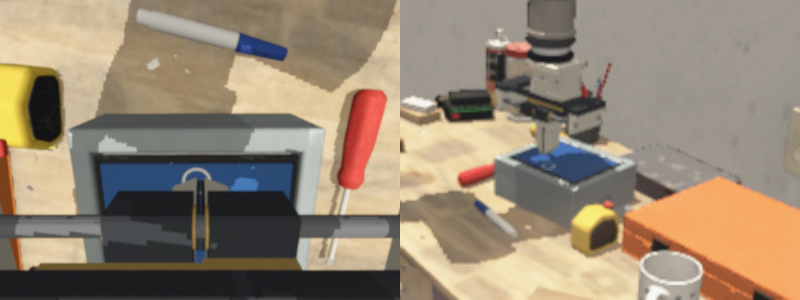

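Wrist view: the closed fingers at (197,185) are centred on the ring at (197,175). The side view shows them over the lid's front. Pressing now.

```bash
python3 -m creep '[{"hand":0,"tx":0,"ty":-0.001,"tz":0.02,"spin":0},{"hand":0,"tx":0,"ty":0,"tz":0.005,"spin":0},{"hand":0,"tx":0,"ty":0,"tz":0.002,"spin":0},{"hand":0,"tx":0,"ty":0,"tz":0,"spin":0}]';python3 rel.py
python3 -m creep '[{"hand":0,"tx":0,"ty":0,"tz":0.0015,"spin":0},{"hand":0,"tx":0,"ty":0,"tz":0,"spin":0}]';python3 rel.py
```

```text
time: 2.95
tool_pos: [522.7, -35.3, 89.4]
tcp_rot: [-3.141, 0.001, -2.97]
contact_force: [-0.6, -0.0, -0.0]
grip_width: 0.5
finger_force: 0.0
t 2.95 box xy [-44.9   0.5] tip z 75.4 F [-0.6  0.1] -0.0 rpy deg [-1.800e+02  1.000e-01 -1.702e+02] w 0.5
time: 3.2
tool_pos: [522.8, -35.3, 88.1]
tcp_rot: [-3.141, 0.001, -2.97]
contact_force: [-0.6, -0.0, 5.6]
grip_width: 0.3
finger_force: 2.7
t 3.2 box xy [-44.8   0.4] tip z 74.1 F [-0.6  0.1] 5.6 rpy deg [-1.800e+02  1.000e-01 -1.702e+02] w 0.3
```

```bash
python3 -m creep '[{"hand":0,"tx":0,"ty":0,"tz":0.002,"spin":0},{"hand":0,"tx":0,"ty":0,"tz":0,"spin":0}]';python3 rel.py
python3 -m creep '[{"hand":0,"tx":0,"ty":0,"tz":0.0015,"spin":0},{"hand":0,"tx":0,"ty":0,"tz":0,"spin":0}]';python3 rel.py
```

```text
time: 3.45
tool_pos: [522.8, -35.3, 86.1]
tcp_rot: [-3.141, 0.002, -2.97]
contact_force: [-0.9, -0.5, 5.5]
grip_width: 0.2
finger_force: 2.7
t 3.45 box xy [-44.8   0.4] tip z 72.1 F [-1.  -0.3] 5.5 rpy deg [-1.800e+02  1.000e-01 -1.702e+02] w 0.2
time: 3.7
tool_pos: [522.9, -35.3, 84.7]
tcp_rot: [-3.141, 0.002, -2.97]
contact_force: [-1.9, 0.2, 5.0]
grip_width: 0.4
finger_force: 3.0
t 3.7 box xy [-44.7   0.4] tip z 70.7 F [-1.8  0.5] 5.0 rpy deg [-1.800e+02  1.000e-01 -1.702e+02] w 0.4
```

```bash
python3 -m creep '[{"hand":0,"tx":0,"ty":0,"tz":0.0008,"spin":0},{"hand":0,"tx":0,"ty":0,"tz":0,"spin":0}]';python3 rel.py
python3 -m creep '[{"hand":0,"tx":0,"ty":0,"tz":-0.02,"spin":0},{"hand":0,"tx":0,"ty":0,"tz":-0.05,"spin":0},{"hand":0,"tx":0.02,"ty":0,"tz":-0.01,"spin":0},{"hand":0,"tx":0.04,"ty":0,"tz":0,"spin":0},{"hand":0,"tx":0,"ty":0,"tz":0,"spin":0}]';python3 rel.py -90 0 95
python3 - <<'E'
from plant import cams;import cv2,numpy as np,pickle
c=cams.capture('side');pickle.dump(c,open('s2.pkl','wb'))
cv2.imwrite('pics/p2.png',cv2.resize(c['color'][80:260,180:420,::-1],(800,600)))
E
```

```text
time: 3.95
tool_pos: [522.9, -35.3, 83.9]
tcp_rot: [-3.141, 0.002, -2.97]
contact_force: [-1.1, -0.2, 6.3]
grip_width: 0.3
finger_force: 3.1
t 3.95 box xy [-44.7   0.4] tip z 69.9 F [-1.2  0. ] 6.3 rpy deg [-1.800e+02  1.000e-01 -1.702e+02] w 0.3
time: 4.58
tool_pos: [461.1, -45.5, 163.2]
tcp_rot: [3.141, -0.001, -2.971]
contact_force: [0.5, -0.7, -0.5]
grip_width: 0.5
finger_force: 0.0
t 4.58 box xy [-107.3    0.9] tip z 149.2 F [ 0.4 -0.8] -0.5 rpy deg [ 1.800e+02 -1.000e-01 -1.702e+02] w 0.5
tool shift -17.3 -0.9 54.2
```

View pics/p2.png

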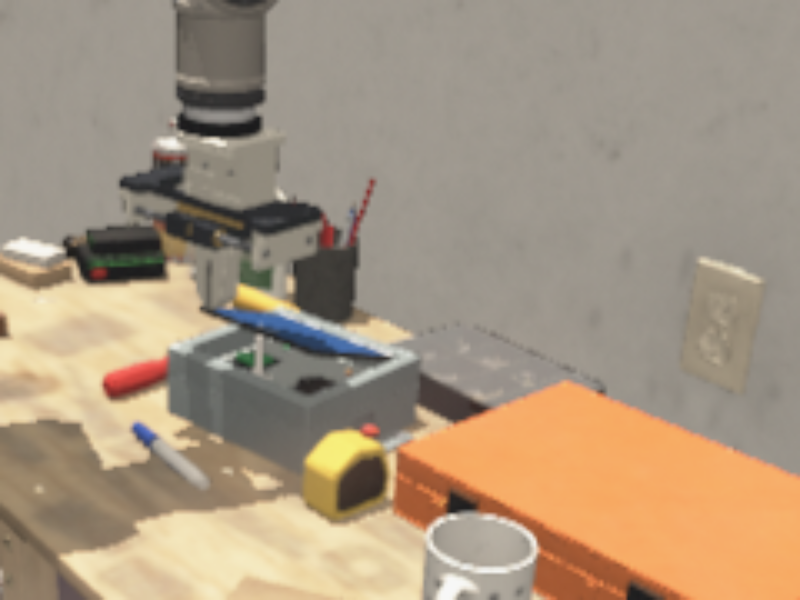

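The lid stands ajar with the plunger out at (258,355). The green rocker is on the left at (255,358) and the black one on the right at (315,383). I'll check the shelf's clearance while I approach the edge.

```bash
python3 - <<'E'
import pickle;from h import *
d=pickle.load(open('d0.pkl','rb'))
P=[d[n]['K']@np.c_[d[n]['R'],d[n]['t']] for n in('top','side')]
X=cv2.triangulatePoints(P[0],P[1],np.array([[502.],[93]]),np.array([[508.],[23]]));print('shelf corner',(X[:3]/X[3]).T.round())
E
python3 -m creep '[{"hand":0,"tx":0,"ty":0.025,"tz":0.025,"spin":0},{"hand":0,"tx":0,"ty":0,"tz":0.024,"spin":0},{"hand":0,"tx":-0.02,"ty":0,"tz":0,"spin":0},{"hand":0,"tx":-0.01,"ty":0,"tz":0,"spin":0},{"hand":0,"tx":0,"ty":0,"tz":0,"spin":0}]';python3 rel.py -70 25 100
```

```text
shelf corner [[ 667. -580.  576.]]
time: 5.25
tool_pos: [489.5, -15.7, 113.9]
tcp_rot: [-3.141, 0.001, -2.97]
contact_force: [0.5, -0.1, 0.6]
grip_width: 0.5
finger_force: 0.0
t 5.25 box xy [-74.3  25.4] tip z 99.9 F [ 0.5 -0.2] 0.6 rpy deg [-180.     0.  -170.2] w 0.5
tool shift -4.3 -0.4 -0.1
```

```bash
python3 -m creep '[{"hand":0,"tx":-0.003,"ty":0,"tz":0,"spin":0},{"hand":0,"tx":-0.002,"ty":0,"tz":0,"spin":0},{"hand":0,"tx":0,"ty":0,"tz":0,"spin":0}]';python3 rel.py
python3 -m creep '[{"hand":0,"tx":-0.002,"ty":0,"tz":-0.003,"spin":0},{"hand":0,"tx":-0.003,"ty":0,"tz":-0.006,"spin":0},{"hand":0,"tx":0,"ty":0,"tz":0,"spin":0}]';python3 rel.py
```

```text
time: 5.62
tool_pos: [493.3, -15.0, 114.0]
tcp_rot: [3.142, 0.0, -2.971]
contact_force: [0.5, 0.0, -0.2]
grip_width: -0.0
finger_force: 0.0
t 5.62 box xy [-70.4  25.5] tip z 100.0 F [ 0.5 -0.1] -0.2 rpy deg [ 180.     0.  -170.2] w -0.0
time: 6.0
tool_pos: [496.7, -14.2, 123.1]
tcp_rot: [3.141, -0.004, -2.97]
contact_force: [-6.4, -3.3, 2.4]
grip_width: 0.2
finger_force: 3.7
t 6.0 box xy [-66.9  25.7] tip z 109.1 F [-6.9 -2.2] 2.4 rpy deg [ 180.    -0.2 -170.2] w 0.2
```

```bash
python3 - <<'E'
from plant import cams;import cv2,numpy as np
c=cams.capture('side')
cv2.imwrite('pics/p3.png',cv2.resize(c['color'][140:215,210:310,::-1],(800,600)))
E
```

```text
(no output)
```

View pics/p3.png

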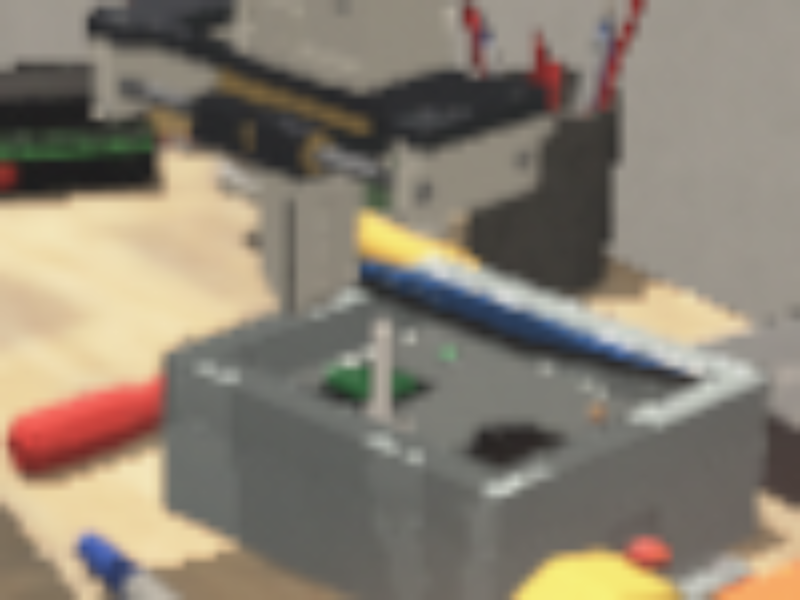

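The lid has risen off the plunger, with the finger against its edge at (360,265). I'll carry on along the arc.

```bash
python3 -m creep '[{"hand":0,"tx":-0.001,"ty":0,"tz":-0.006,"spin":0},{"hand":0,"tx":-0.003,"ty":0,"tz":-0.008,"spin":0},{"hand":0,"tx":-0.003,"ty":0,"tz":-0.008,"spin":0}]';python3 rel.py
```

```text
time: 6.42
tool_pos: [506.1, -12.8, 145.9]
tcp_rot: [-3.141, 0.002, -2.97]
contact_force: [-0.3, -0.3, -0.0]
grip_width: 0.2
finger_force: 0.2
t 6.42 box xy [-57.4  25.4] tip z 131.9 F [-0.4 -0.2] -0.0 rpy deg [-1.800e+02  1.000e-01 -1.702e+02] w 0.2
```

```bash
python3 -m creep '[{"hand":0,"tx":-0.005,"ty":0,"tz":-0.005,"spin":0},{"hand":0,"tx":-0.007,"ty":0,"tz":-0.006,"spin":0},{"hand":0,"tx":-0.008,"ty":0,"tz":-0.006,"spin":0},{"hand":0,"tx":0,"ty":0,"tz":0,"spin":0}]';python3 rel.py; python3 - <<'E'
from plant import cams;import cv2,numpy as np
c=cams.capture('side')
cv2.imwrite('pics/p4.png',cv2.resize(c['color'][110:215,200:340,::-1],(800,600)))
E
```

```text
time: 6.92
tool_pos: [525.6, -9.5, 162.9]
tcp_rot: [-3.141, 0.002, -2.97]
contact_force: [-1.9, -0.2, 1.4]
grip_width: 0.7
finger_force: 0.9
t 6.92 box xy [-37.6  25.3] tip z 148.9 F [-1.9  0.2] 1.4 rpy deg [-1.800e+02  1.000e-01 -1.702e+02] w 0.7
```

View pics/p4.png

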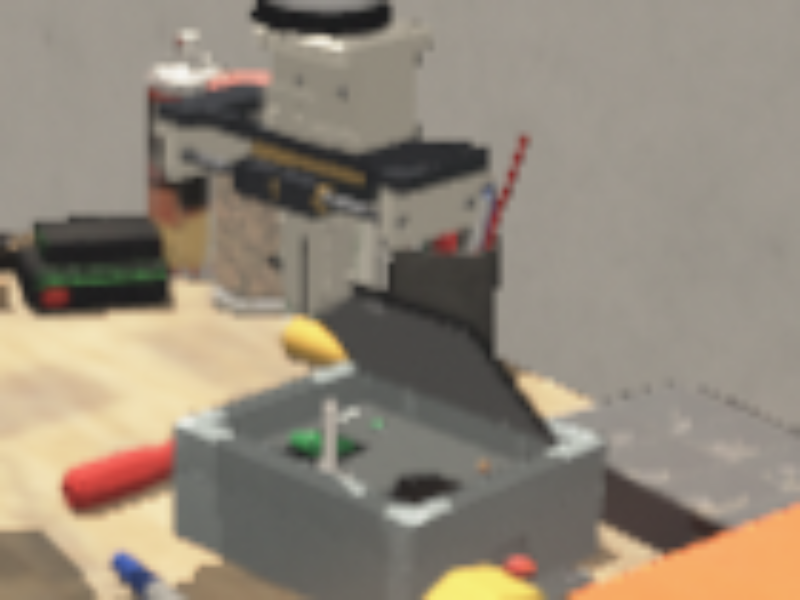

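The lid is up to about 0.8 rad and the fingers are still on its underside and edge at (345,300). I'll push it on back.

```bash
python3 -m creep '[{"hand":0,"tx":-0.01,"ty":0,"tz":-0.005,"spin":0},{"hand":0,"tx":-0.012,"ty":0,"tz":-0.003,"spin":0},{"hand":0,"tx":-0.012,"ty":0,"tz":0,"spin":0},{"hand":0,"tx":-0.012,"ty":0,"tz":0,"spin":0},{"hand":0,"tx":-0.012,"ty":0,"tz":0,"spin":0}]';python3 rel.py
python3 -m creep '[{"hand":0,"tx":-0.01,"ty":0,"tz":0,"spin":0},{"hand":0,"tx":-0.009,"ty":0,"tz":0,"spin":0},{"hand":0,"tx":-0.007,"ty":0,"tz":0,"spin":0},{"hand":0,"tx":-0.005,"ty":0,"tz":0,"spin":0},{"hand":0,"tx":0,"ty":0,"tz":0,"spin":0}]';python3 rel.py 50 25 150
```

```text
time: 7.6
tool_pos: [583.0, 0.6, 169.6]
tcp_rot: [3.141, -0.0, -2.97]
contact_force: [-0.8, -0.5, 0.2]
grip_width: 0.1
finger_force: 0.2
t 7.6 box xy [20.7 25.4] tip z 155.6 F [-0.9 -0.4] 0.2 rpy deg [ 180.    -0.  -170.2] w 0.1
time: 8.22
tool_pos: [612.8, 5.7, 169.8]
tcp_rot: [3.142, 0.0, -2.97]
contact_force: [0.2, 0.3, 0.6]
grip_width: 0.3
finger_force: 0.0
t 8.22 box xy [51.  25.4] tip z 155.8 F [0.3 0.3] 0.6 rpy deg [ 180.     0.  -170.2] w 0.3
tool shift 1.0 -0.4 5.8
```

```bash
python3 -m creep '[{"hand":0,"tx":0.02,"ty":0,"tz":0,"spin":0},{"hand":0,"tx":0.03,"ty":0.008,"tz":0,"spin":0},{"hand":0,"tx":0.0255,"ty":0.0086,"tz":0.01,"spin":0},{"hand":0,"tx":0,"ty":0,"tz":0.03,"spin":0},{"hand":0,"tx":0,"ty":0,"tz":0,"spin":0}]';python3 rel.py -24.5 42 75; python3 - <<'E'
from plant import cams;import cv2,numpy as np,pickle
c=cams.capture('side');t=cams.capture('top');w=cams.capture('wrist')
pickle.dump((c,t,w),open('s5.pkl','wb'))
cv2.imwrite('pics/p5.png',np.hstack([cv2.resize(c['color'][110:215,200:340,::-1],(400,300)),cv2.resize(w['color'][:,:,::-1],(400,300))]))
E
```

```text
time: 8.85
tool_pos: [533.9, 9.3, 128.7]
tcp_rot: [3.14, -0.004, -2.971]
contact_force: [-0.6, -0.1, 0.7]
grip_width: 0.3
finger_force: 0.0
t 8.85 box xy [-26.2  42.4] tip z 114.7 F [-0.6 -0. ] 0.7 rpy deg [ 179.9   -0.2 -170.2] w 0.3
tool shift -1.7 -0.4 39.7
```

View pics/p5.png

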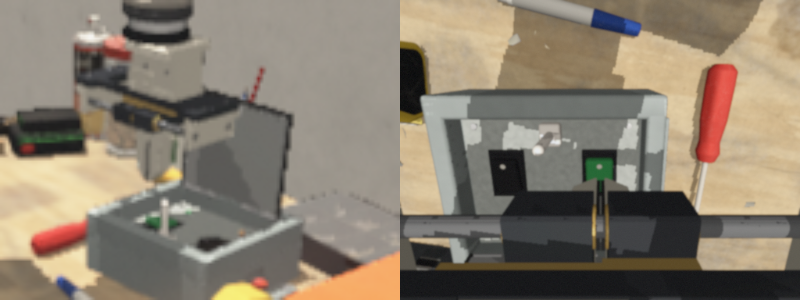

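The lid leans open. In the wrist view the green rocker's dot is at (599,166), in line with the fingers, and the black one is at (502,167). I'll measure the dot at z=63.

```bash
python3 - <<'E'
import pickle;from h import *
c,t,w=pickle.load(open('s5.pkl','rb'))
O=np.array([567.,-28.]);a=np.radians(9.9);R=np.array([[np.cos(a),np.sin(a)],[-np.sin(a),np.cos(a)]])
for uv in([254.7,212.5],[130.6,213.8]):print((R@(ray(w,uv,63)[0,:2]-O)).round(1))
E
python3 -m creep '[{"hand":0,"tx":0,"ty":0,"tz":0.03,"spin":0},{"hand":0,"tx":0,"ty":0,"tz":0.015,"spin":0},{"hand":0,"tx":0,"ty":0,"tz":0,"spin":0}]'; python3 rel.py -24.5 42 60
```

```text
[-22.6  42.2]
[-21.8 -41.6]
time: 9.38
tool_pos: [535.2, 9.2, 84.5]
tcp_rot: [3.141, -0.001, -2.97]
contact_force: [-0.6, -0.4, 0.2]
grip_width: 0.5
finger_force: 0.0
t 9.38 box xy [-25.   42.1] tip z 70.5 F [-0.7 -0.3] 0.2 rpy deg [ 1.800e+02 -1.000e-01 -1.702e+02] w 0.5
tool shift -0.5 -0.1 10.5
```

```bash
python3 -m creep '[{"hand":0,"tx":0,"ty":0,"tz":0.004,"spin":0},{"hand":0,"tx":0,"ty":0,"tz":0.003,"spin":0},{"hand":0,"tx":0,"ty":0,"tz":0,"spin":0}]'; python3 rel.py
python3 -m creep '[{"hand":0,"tx":0,"ty":0,"tz":0.002,"spin":0},{"hand":0,"tx":0,"ty":0,"tz":0,"spin":0}]'; python3 rel.py
```

```text
time: 9.75
tool_pos: [535.7, 9.1, 78.2]
tcp_rot: [-3.141, 0.001, -2.97]
contact_force: [0.1, -0.0, 0.5]
grip_width: 0.7
finger_force: 0.2
t 9.75 box xy [-24.5  42. ] tip z 64.2 F [ 0.1 -0. ] 0.5 rpy deg [-180.     0.  -170.2] w 0.7
time: 10.0
tool_pos: [535.4, 9.2, 75.9]
tcp_rot: [3.141, 0.0, -2.97]
contact_force: [0.8, -1.0, -0.8]
grip_width: 0.7
finger_force: 0.0
t 10.0 box xy [-24.8  42.1] tip z 61.9 F [ 0.6 -1.1] -0.8 rpy deg [ 180.     0.  -170.2] w 0.7
```

```bash
python3 -m creep '[{"hand":0,"tx":0,"ty":0,"tz":0.002,"spin":0},{"hand":0,"tx":0,"ty":0,"tz":0,"spin":0}]'; python3 rel.py
python3 - <<'E'
from plant import cams;import cv2,numpy as np
w=cams.capture('wrist')['color'][180:260,60:330,::-1]
s=cams.capture('side')['color'][155:215,210:310,::-1]
cv2.imwrite('pics/p6.png',np.vstack([cv2.resize(w,(800,240)),cv2.resize(s,(800,360))]))
E
```

```text
time: 10.25
tool_pos: [535.2, 9.2, 73.7]
tcp_rot: [3.141, -0.0, -2.97]
contact_force: [-0.2, -0.2, 0.4]
grip_width: 0.4
finger_force: 0.3
t 10.25 box xy [-24.9  42.1] tip z 59.7 F [-0.2 -0.1] 0.4 rpy deg [ 180.    -0.  -170.2] w 0.4
```

View pics/p6.png

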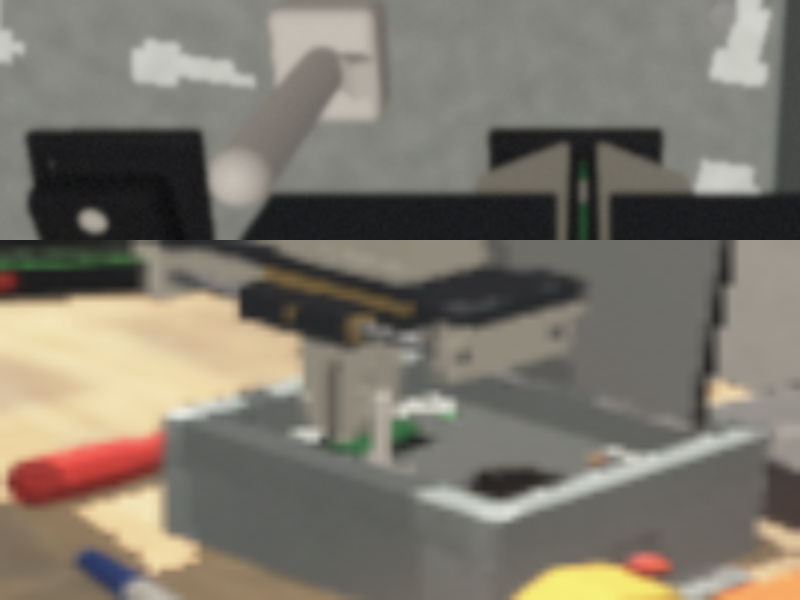

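The fingers are on the front half of the green rocker, at about (350,440) below. The black rocker is untouched. It may already have snapped over, so I'll press on a little until I feel the stop.

```bash
python3 -m creep '[{"hand":0,"tx":0,"ty":0,"tz":0.0015,"spin":0},{"hand":0,"tx":0,"ty":0,"tz":0,"spin":0}]'; python3 rel.py
```

```text
time: 10.6
tool_pos: [535.5, 9.2, 73.1]
tcp_rot: [-3.142, 0.001, -2.97]
contact_force: [-2.9, -0.4, 8.0]
grip_width: 0.4
finger_force: 4.2
t 10.6 box xy [-24.6  42.1] tip z 59.1 F [-2.9  0.1] 8.0 rpy deg [-180.     0.  -170.2] w 0.4
```

```bash
python3 -m creep '[{"hand":0,"tx":0,"ty":0,"tz":0.001,"spin":0},{"hand":0,"tx":0,"ty":0,"tz":0,"spin":0}]'; python3 rel.py
python3 -m creep '[{"hand":0,"tx":0,"ty":0,"tz":-0.02,"spin":0},{"hand":0,"tx":0,"ty":0,"tz":-0.05,"spin":0},{"hand":0,"tx":0.03,"ty":0,"tz":-0.04,"spin":0},{"hand":0,"tx":0.05,"ty":0,"tz":0,"spin":0},{"hand":0,"tx":0,"ty":0,"tz":0,"spin":0}]'; python3 rel.py
python3 - <<'E'
from plant import cams;import cv2,numpy as np
w=cams.capture('wrist')['color'][:,:,::-1]
s=cams.capture('side')['color'][110:215,200:340,::-1]
cv2.imwrite('pics/p7.png',np.hstack([cv2.resize(w,(400,300)),cv2.resize(s,(400,300))]))
E
```

```text
time: 10.85
tool_pos: [535.6, 9.2, 72.9]
tcp_rot: [-3.141, 0.001, -2.97]
contact_force: [-4.9, 0.0, 13.6]
grip_width: 0.5
finger_force: 7.4
t 10.85 box xy [-24.5  42.1] tip z 58.9 F [-4.8  0.9] 13.6 rpy deg [-1.800e+02  1.000e-01 -1.702e+02] w 0.5
time: 11.48
tool_pos: [453.6, -4.4, 181.5]
tcp_rot: [3.141, -0.002, -2.971]
contact_force: [0.4, -0.6, 0.0]
grip_width: 0.4
finger_force: 0.0
t 11.47 box xy [-107.6   42.8] tip z 167.5 F [ 0.3 -0.7] 0.0 rpy deg [ 1.800e+02 -1.000e-01 -1.702e+02] w 0.4
```

View pics/p7.png

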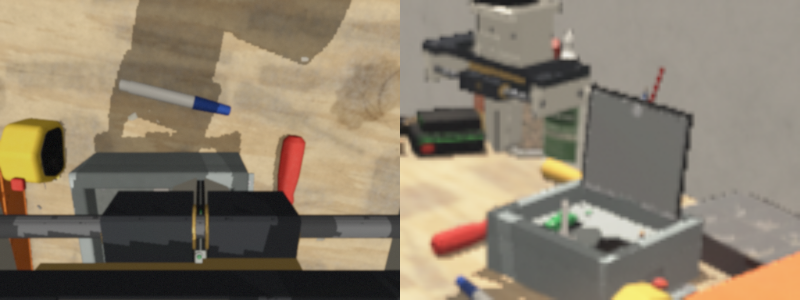

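It looks right: hard stop felt at 13.6 N, and the lid is standing open. I'll make one last before/after comparison of the rockers.

```bash
python3 -m creep '[{"hand":0,"tx":0.05,"ty":0,"tz":0,"spin":0},{"hand":0,"tx":0.05,"ty":0,"tz":-0.02,"spin":0},{"hand":0,"tx":0,"ty":0,"tz":0,"spin":0}]'; python3 - <<'E'
from plant import cams;import cv2,numpy as np,pickle
b=pickle.load(open('s5.pkl','rb'))[0]['color'];s=cams.capture('side')['color'];t=cams.capture('top')['color']
f=lambda im:cv2.resize(im[170:203,235:279,::-1],(400,300),interpolation=cv2.INTER_CUBIC)
g=cv2.resize(t[130:220,195:315,::-1],(400,300),interpolation=cv2.INTER_CUBIC)
g2=cv2.resize(t[145:190,218:278,::-1],(400,300),interpolation=cv2.INTER_CUBIC)
cv2.imwrite('pics/p8.png',np.vstack([np.hstack([f(b),f(s)]),np.hstack([g,g2])]))
E
```

```text
time: 11.95
tool_pos: [357.5, -21.8, 202.3]
tcp_rot: [-3.141, 0.002, -2.971]
contact_force: [0.4, -0.1, 0.7]
grip_width: 0.5
finger_force: 0.0
```

View pics/p8.png

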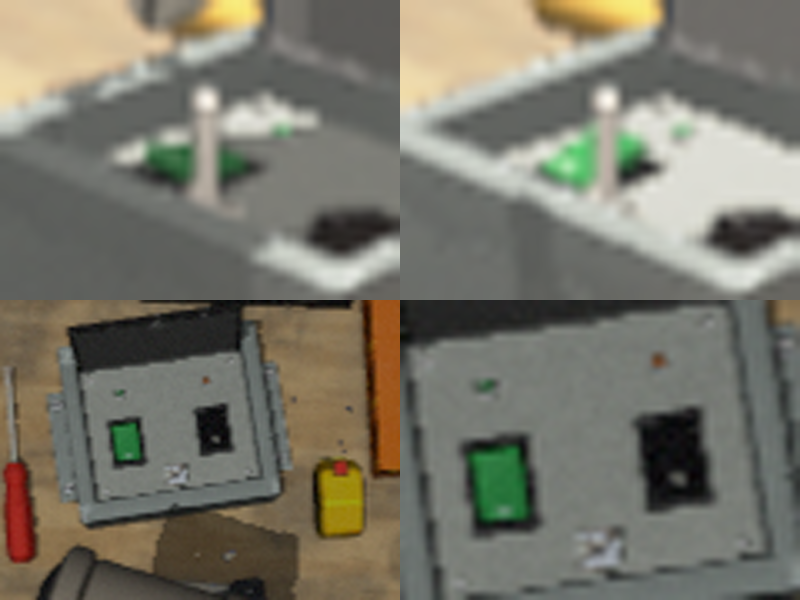

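In the after picture (top right) the green rocker's rear end is raised at (635,145) and its front is down at (560,170), so it has flipped. The black rocker is unchanged, the lid is open, and nothing is touching.

```bash
python3 -c "from plant import close_job;print(close_job())"
```

```text
the job is handed in; nothing more can be done
None
```

The job is handed in at about 12 s of robot time: the lid stands open, the green rocker is flipped to on and the black one is still off, as the last pictures show; the hand-in gave no verdict.

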